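# Lock a panel in the ruling jig

## Task

Slide the small wooden panel along its channel in the jig until it is fully home against the wooden stop, then push the clamp's red handle over, past its dead point, until it snaps down into lock with the pad pressing on the panel. Only push with the fingers: do not pick anything up, and leave the ink jar, the white tub and the knife where they are.

Things in the scene. Friction and masses are not known exactly. Their poses are not given: they have to be found in the camera images.
- jig: Fixed plywood jig, 400 (x) x 130 (y) x 12 mm, flat on the desk, reaching from x = -220 to +180 mm. Origin at desk height under the middle of the stop's face. x points along the channel, the way the panel is pushed; z up. Channel floor at z = 12 mm, between two dark guides (tops at z = 20 mm, x = -215 to 0, 98 mm apart). The toggle clamp stands behind the stop.
- stop_face (a point): Middle of the face of the dark wooden stop bar that the panel must touch, at x = 0, z = 17 mm of the jig, same axes. The bar is 12 mm thick, its top at z = 22 mm.
- clamp_pivot (a point): Pivot of the clamp's handle and hold-down arm, a level pin along the jig's y, at x = 45, y = 0, z = 55 mm of the jig, same axes. Steel cheeks around it reach z = 64 mm and y = +-13 mm. While open, the raised hold-down arm (14 mm wide) keeps below z = 125 mm and between x = -45 and +55 mm of the jig.
- panel_center (a point): Centre (half-way up) of the loose wooden panel with an ochre sheet on top: 120 (x, along the channel) x 90 (y) x 15 mm thick, about 140 g, flat on the channel floor. At the start its far end is 30 to 70 mm short of the stop; push its near end (at -60 mm along its x). Fully home, this centre is at x = -60 mm of the jig.
- lever_grip (a point): Point on the handle's centre line in the red grip, 105 mm from the pivot. The handle is a straight round bar in the jig's plane y = 0: steel rod of radius 6 mm, then red grip of radius 10 mm from 75 mm to its round end 135 mm from the pivot. Open, it rises 70 degrees above the jig's +x; push it towards the jig's +x and down. Locked, it lies along +x, 4 degrees above level.
- toggle_lever (a joint): Angle of the clamp's handle in rad: 0 fully open, 1.15 fully locked (against its stop). Sprung over centre: short of the dead point at about 0.75 it springs back open; past it, it snaps into lock by itself and stays. Pushing at the red grip takes about 7 N at first, falling to nothing at the dead point. The handle swings the hold-down arm down with it.
- clamp_pad: Sprung black rubber foot, 18 mm across, under the end of the hold-down arm; raised while the handle is open. This body's origin is on the clamp's pivot, not at the foot. Locked, the foot stands 25 mm in from the stop, on the panel's end, pressing with about 3.5 N. Locked with no panel under it, it bars the panel's way.
- ink_jar: Bystander: round black ink jar, 64 mm across, 40 mm high, loose on the desk beside the jig. Origin at the centre of its underside.
- tub: Bystander: round white lidded tub, 72 mm across, 58 mm high, loose on the desk beside the jig. Origin at the centre of its underside.
- knife: Bystander: black craft knife lying on the desk beside the jig, 155 long (x) x 18 x 12 mm high. Origin at its underside.
There are look-alikes about, which are no part of the job. Of the things shaped like the part that bears panel_center, the wooden one is meant.

How it is judged:
On the way, in this order (a step that is already met when the one before it is completed fails the run):
1. the panel is fully home against the stop while the clamp is still open (x of panel_center in the frame of jig above -0.063 m and value of joint toggle_lever below 0.3 rad), for 0.2 s.
2. the handle is past its dead point and down in lock (value of joint toggle_lever above 1.05 rad), for 0.2 s.
At the end, for the whole second after the job is handed in: The panel lies flat and still with its end within 3 mm of the stop, the handle is locked (joint above 1.05 rad) and the pad presses on the panel with more than 1 N (x of panel_center in the frame of jig above -0.063 m and value of joint toggle_lever above 1.05 rad and contact force between clamp_pad and panel above 1 N and linear speed of panel below 0.02 m/s and angle between panel_center's own z axis and vertical below 0.05 rad); the robot touches nothing.
It fails at once if the panel is lifted more than 8 mm or tipped (z of panel_center in the frame of jig above 0.0275 m or angle between panel_center's own z axis and vertical above 0.15 rad).
It fails at once if the ink jar, the tub or the knife is moved more than 20 mm (distance of any of ink_jar, tub, knife from where it was at the start of the episode above 0.02 m).
It also fails if it takes over 48 s, if anything falls off the work surface, if the arm or the gripper's body presses on something with over 40 N, if the wrist force passes 120 N, or if a joint passes its speed limit or range.

## Robot

A 7-joint arm with a two-finger parallel gripper is mounted at the origin on the work surface. World frame = base frame: x ahead of the robot, y to its left, z up, the work surface at z = 0. Lengths are in m, angles in rad, forces in N, time in s.
With the tool pointing down it reaches from about 0.425 to 0.875 m from the base axis. Payload 8.4 kg.
Tool frame: the origin (TCP) lies midway between the tips of the shut fingers; the grasp point (between the pads) lies 19 mm behind it; z points along the fingers, y is the direction in which the jaws open and shut (so a half turn about z gives the same grasp; the last joint's range is limited). The gripper opens to 85 mm and grips with 20 to 120 N. Pads are 22 mm wide; open, the fingers measure 114 mm over their backs; the gripper's body (76 mm by 85 mm) begins 54 mm behind the grasp point. The pads swing forward as they close: fully open they stand 13 mm farther back than shut.
Start: joints at [1.083, 0.333, 0.04, 1.465, -0.013, 1.343, -0.059], TCP at [0.246, -0.601, 0.231] pointing down, gripper open.
Joint ranges: [-2.58, 2.58], [-0.38, 2.09], [-1.3, 1.39], [0.25, 2.4], [-1.5, 4.64], [0.08, 2.09], [-2.65, 2.65]. Speed limits (rad/s): [2.22, 2.22, 2.79, 2.79, 3.14, 3.14, 3.14].

## Interface

Orientations are given as a 3x3 rotation matrix whose columns are the frame's x, y, z axes.
In Python, from plant import * gives the robot as it stands.
- The arm moves only by the shell command python3 -m jog 'ROWS' [FORCE]. ROWS is JSON, a list of rows, each a list of 3 entries, a list of its own where there are three numbers: the shift along the tool's x, y, z in cm, then the turn, a rotation vector about the tool's x, y, z in rad, then the gripper command: -1 is fully open, 1 is shut, values between are in proportion. A call has 1 to 20 rows; each row is the pose to reach, as a shift and turn from the pose commanded when the call began, along the tool's axes at that moment; what a row does not reach only later rows make up. A row lasts 1/10 s, in which the tool goes at most 50 mm and 8.59 degrees, less where a joint would pass 70% of its speed; a pose out of reach is approached as far as the arm can. A call with a gripper value outside its range is refused whole. The fingers move at their own pace and stop on an object; FORCE is the grip in N (left out, the last holds). Time passes only in rows, so rows that repeat a pose let the fingers close. It gives the time, the measured TCP pose, the force and the opening at its end, in the units of the state.
- observe(): the state, without advancing time (a new reading comes with each control period).
- read_camera(name): name is "side" or "top"; returns (picture, depth): 420x560x3 uint8, blue, green, red; 420x560 float32, m along the optical axis (not along the pixel's ray), 0 where there is no reading.
- camera_params(name): a dict with "fx", "fy", "cx", "cy" (pixels), "position" and "rotation" of the camera in the world. Camera axes: x right, y down, z forward; pixel columns grow to the right and rows downward; lengths in m; the calibration is good to about 2 mm. A picture is of the moment at which its call begins. camera_params takes no time and is no camera call.
- hand_in(): hands the job in, once; it reports no verdict.
The state is a dict: "t": time; "joint_pos": joint angles; "qd": joint speeds; "effort": joint torques, N m; "position": TCP position; "ee_rot": TCP orientation; "wrist_force": force on the tool from outside, world axes, zero at the start; "moment": the same for the moment, N m; "width": finger opening in m.
Only numpy, scipy, OpenCV 4.12 (cv2) and the standard library are available. Lean on these libraries where they do the work, as an engineer would, in place of code of your own. Each camera call takes 0.05 s, during which the arm holds its last target. There are 200 camera calls.

## Working session

There is one attempt and no reset: what is moved stays moved. The work goes in short steps, Python scripts to look and compute and a shell command to move; the robot and the scene stay as the last step left them, time stands still between calls to the robot, and variables do not carry over. Pictures are saved under pics/ and viewed, about 8 in all and at most 12, crops included, and the job is handed in when it is done.

```bash
mkdir -p pics; ls; python3 - <<'E'
from plant import *
import cv2,numpy as np
for n in("top","side"):
    p,d=read_camera(n);cv2.imwrite(f"pics/{n}0.png",p);np.save(f"pics/{n}0.npy",d);print(camera_params(n))
s=observe();print(s["t"],s["position"],s["ee_rot"],s["wrist_force"],s["width"])
E
```

```text
pics
{'fx': 487.85449526371696, 'fy': 487.85449526371696, 'cx': 286.4730582134066, 'cy': 212.1527092138481, 'position': array([ 0.34742343, -0.08170155,  1.03296002]), 'rotation': array([[-1.50933417e-01, -9.67237411e-01,  2.04134501e-01],
       [-9.88543482e-01,  1.47877039e-01, -3.02351715e-02],
       [-9.42216593e-04, -2.06359329e-01, -9.78475825e-01]])}
{'fx': 396.54234219378975, 'fy': 396.54234219378975, 'cx': 285.7231365508951, 'cy': 202.3330926693774, 'position': array([0.43938203, 0.62814848, 0.62750836]), 'rotation': array([[-0.98726515, -0.10371501,  0.12062637],
       [-0.15834429,  0.56765361, -0.80789632],
       [ 0.01531698, -0.81670838, -0.5768473 ]])}
0.1 [ 0.24620839 -0.60114076  0.23051216] [[ 9.25388009e-01  3.79020593e-01 -6.49859589e-04]
 [ 3.79021133e-01 -9.25387126e-01  1.28392926e-03]
 [-1.14736068e-04 -1.43444326e-03 -9.99998965e-01]] [-0.324848    0.31118099 -1.08169792] 0.08554027116945158
```

View pics/top0.png

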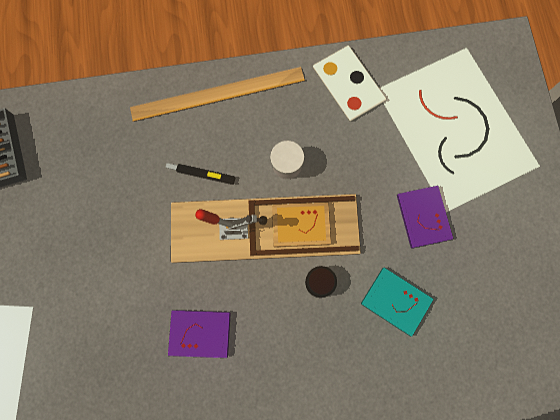

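View pics/side0.png

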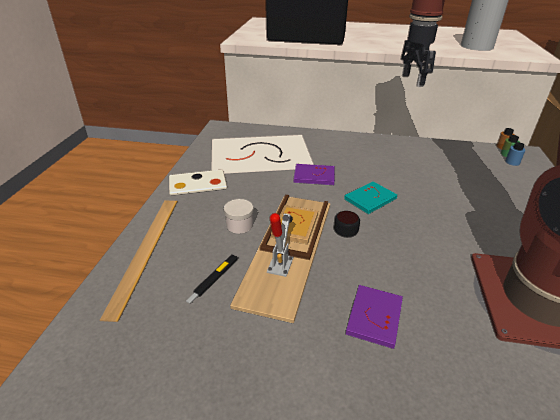

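The pictures show the jig at about (265,228) in the top view, with the red handle at (205,215) and the stop at about (252,228). Shaped like the panel there are an ochre-topped one in the channel (302,224), purple ones at (425,216) and (200,333), and a teal one at (398,300). The ochre wooden one in the channel fits the description. I'll measure it and check it in a crop.

```bash
cat > h.py <<'E'
from plant import *
import cv2,numpy as np
def cloud(n,d):
    c=camera_params(n);v,u=np.indices(d.shape)
    P=np.stack([(u-c["cx"])/c["fx"]*d,(v-c["cy"])/c["fy"]*d,d],-1)
    return P@c["rotation"].T+c["position"]
def proj(n,P):
    c=camera_params(n);q=(np.asarray(P)-c["position"])@c["rotation"]
    return np.stack([q[...,0]/q[...,2]*c["fx"]+c["cx"],q[...,1]/q[...,2]*c["fy"]+c["cy"]],-1)
def ray(n,uv,z):  # pixel onto plane z
    c=camera_params(n);r=c["rotation"]@np.array([(uv[0]-c["cx"])/c["fx"],(uv[1]-c["cy"])/c["fy"],1])
    return c["position"]+r*(z-c["position"][2])/r[2]
E
python3 - <<'E'
from h import *
p=cv2.imread("pics/top0.png");d=np.load("pics/top0.npy");P=cloud("top",d)
m=np.zeros(d.shape,bool);m[185:270,160:370]=1
z=P[...,2];print("desk z",np.median(z[300:400,100:160]),np.median(z[235:255,180:215]),"panel",np.median(z[215:235,302:325]))
k=m&(z>.006)&(z<.024)&(d>0)
k=cv2.morphologyEx(k.astype(np.uint8),cv2.MORPH_OPEN,np.ones((3,3)));n,l,st,_=cv2.connectedComponentsWithStats(k)
i=1+np.argmax(st[1:,4]);k=l==i
r=cv2.minAreaRect((P[k][:,:2]*1000).astype(np.float32));print(r,cv2.boxPoints(r))
hsv=cv2.cvtColor(p,cv2.COLOR_BGR2HSV)
print(hsv[230,315],hsv[250,190],hsv[225,350])
k=m&(z>.0235)&(z<.033);k[:,:262]=0
print(cv2.minAreaRect((P[k][:,:2]*1000).astype(np.float32)),k.sum())
c=cv2.resize(p[180:275,160:375],None,fx=3.6,fy=3.6,interpolation=cv2.INTER_CUBIC);cv2.imwrite("pics/c1.png",c)
E
```

```text
desk z -0.0009576018201417069 0.010933206277650931 panel 0.02632462572668337
((534.6860961914062, -62.06378173828125), (399.49853515625, 130.69029235839844), 83.95899200439453) [[ 448.68216 -253.82687]
 [ 578.64667 -267.58075]
 [ 620.69006  129.69931]
 [ 490.72552  143.45319]]
[ 19 187 203] [ 18 126 208] [ 18 129 195]
((510.1128234863281, -126.28404998779297), (141.932861328125, 137.91552734375), 79.08726501464844) 2224
```

View pics/c1.png

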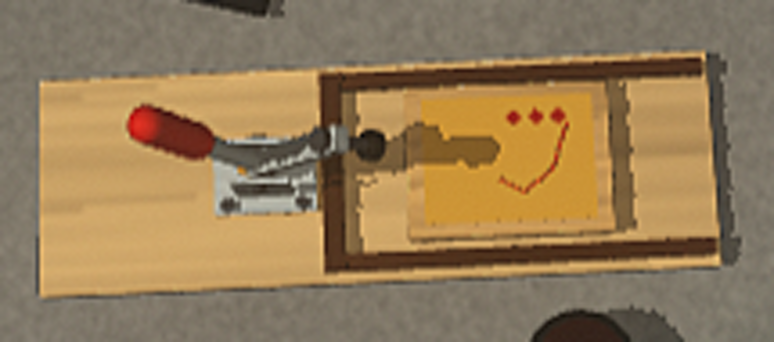

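Confirmed: the ochre wooden panel is the one in the channel (crop x 407–612), and the channel is otherwise clear. Next I'll compute the frame and the first move.

```bash
cat >> h.py <<'E'
from scipy.spatial.transform import Rotation as R
X=np.array([.1052,.9945,0]);X/=np.linalg.norm(X);Z=np.array([0,0,1.]);Y=np.cross(Z,X)
O=np.array([.5347,-.0621,0])+.02*X
J=np.stack([X,Y,Z],1)
def toj(p): return (np.asarray(p)-O)@J*1000
RT=np.stack([X,-Y,-Z],1)   # tool x along jig x, pointing down
def go(x,y,z):
    s=observe();A=s["ee_rot"]
    print("t",s["t"],"jig tcp",toj(s["position"]).round(1),"F(jig)",(s["wrist_force"]@J).round(2))
    print("shift cm",(A.T@(O+J@(np.array([x,y,z])/1000)-s["position"])*100).round(2),"rot",R.from_matrix(A.T@RT).as_rotvec().round(3))
E
python3 - <<'E'
from h import *
for uv in [(329.4,224),(326,206),(331,243),(273.5,225)]: print("panel top",toj(ray("top",uv,.027)).round(1))
for n,uv in [("stop face top",(254.5,215)),("guide end",(355,198))]: print(n,toj(ray("top",uv,.02)).round(1))
d=np.load("pics/top0.npy");P=cloud("top",d);p=cv2.imread("pics/top0.png")
h=cv2.cvtColor(p,cv2.COLOR_BGR2HSV);k=((h[...,0]<6)|(h[...,0]>174))&(h[...,1]>150)&(h[...,2]>70);k[:,240:]=0;k[:200]=0;k[235:]=0
q=toj(P[k]);print("red grip",k.sum(),q.min(0),q.max(0),np.median(q,0))
go(-170,0,120)
E
```

```text
panel top [-156.8    1.7   27. ]
panel top [-152.1  -37.2   27. ]
panel top [-157.5   42.    27. ]
panel top [-39.6  -1.6  27. ]
stop face top [ -0.1 -26.3  20. ]
guide end [-215.6  -53.3   20. ]
red grip 211 [-59.19332877  -8.65291024 126.78146931] [  95.59049508  184.17550342 1032.96001788] [ 78.07585844   2.36126696 165.52502855]
t 0.1 jig tcp [-586.4  230.2  230.5] F(jig) [ 0.28  0.36 -1.08]
shift cm [ 40.01 -25.73  11.08] rot [-1.000e-03 -1.000e-03 -1.077e+00]
```

```bash
python3 -m jog '[[[38.8,-23.5,8],[0,0,-1.077],1],[[38.8,-23.5,8],[0,0,-1.077],1],[[38.8,-23.5,8],[0,0,-1.077],1],[[38.8,-23.5,8],[0,0,-1.077],1],[[38.8,-23.5,8],[0,0,-1.077],1],[[38.8,-23.5,8],[0,0,-1.077],1],[[38.8,-23.5,8],[0,0,-1.077],1],[[38.8,-23.5,8],[0,0,-1.077],1],[[38.8,-23.5,8],[0,0,-1.077],1],[[38.8,-23.5,8],[0,0,-1.077],1],[[38.8,-23.5,8],[0,0,-1.077],1],[[38.8,-23.5,8],[0,0,-1.077],1],[[38.8,-23.5,8],[0,0,-1.077],1],[[38.8,-23.5,8],[0,0,-1.077],1],[[38.8,-23.5,8],[0,0,-1.077],1],[[38.8,-23.5,8],[0,0,-1.077],1]]' 40; python3 -c "
from h import *
go(-195,0,18)"
```

```text
t: 1.7
position: [0.5161, -0.2375, 0.1515]
ee_rot: [[0.106, 0.994, 0.0], [0.994, -0.106, -0.0], [-0.0, 0.0, -1.0]]
wrist_force: [0.2, -1.0, 0.8]
width: -0.0
t 1.7 jig tcp [-1.964e+02  1.000e-01  1.515e+02] F(jig) [-0.97 -0.3   0.75]
shift cm [1.400e-01 1.000e-02 1.335e+01] rot [ 0.     0.    -0.001]
```

```bash
python3 -m jog '[[[0.1,0,4],[0,0,0],1],[[0.1,0,8],[0,0,0],1],[[0.1,0,11],[0,0,0],1],[[0.1,0,12.5],[0,0,0],1],[[0.1,0,13.2],[0,0,0],1],[[0.1,0,13.2],[0,0,0],1],[[0.1,0,13.2],[0,0,0],1]]'; python3 - <<'E'
from h import *
go(-168,0,18.5)
p,d=read_camera("top");cv2.imwrite("pics/c2.png",cv2.resize(p[170:290,150:380],None,fx=3.4,fy=3.4))
E
```

```text
t: 2.4
position: [0.5175, -0.2364, 0.0208]
ee_rot: [[0.105, 0.994, 0.002], [0.994, -0.105, -0.001], [-0.001, 0.002, -1.0]]
wrist_force: [0.3, 0.5, -0.2]
width: 0.0004
t 2.4 jig tcp [-195.1   -1.2   20.8] F(jig) [ 0.49 -0.22 -0.16]
shift cm [ 2.71 -0.12  0.22] rot [0.002 0.001 0.   ]
```

View pics/c2.png

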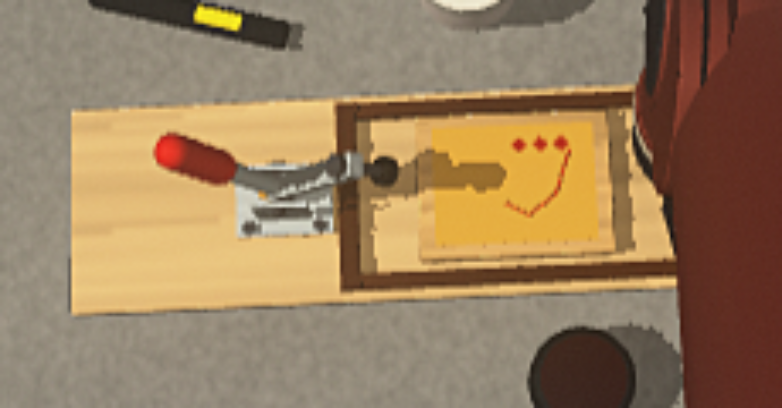

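The panel is unmoved at crop (515,185), and the fingers are down in the channel behind it at the right edge.

```bash
python3 -m jog '[[[1,-0.1,0.2],[0,0,0],1],[[1.6,-0.1,0.2],[0,0,0],1],[[2,-0.1,0.2],[0,0,0],1],[[2.4,-0.1,0.2],[0,0,0],1],[[2.7,-0.1,0.2],[0,0,0],1],[[3,-0.1,0.2],[0,0,0],1],[[3.3,-0.1,0.2],[0,0,0],1],[[3.6,-0.1,0.2],[0,0,0],1],[[3.9,-0.1,0.2],[0,0,0],1],[[4.2,-0.1,0.2],[0,0,0],1],[[4.5,-0.1,0.2],[0,0,0],1],[[4.8,-0.1,0.2],[0,0,0],1],[[5.1,-0.1,0.2],[0,0,0],1],[[5.4,-0.1,0.2],[0,0,0],1],[[5.4,-0.1,0.2],[0,0,0],1]]'; python3 - <<'E'
from h import *
go(-131,0,18.5)
p,d=read_camera("top");cv2.imwrite("pics/c3.png",cv2.resize(p[170:290,150:380],None,fx=3.4,fy=3.4))
E
```

```text
t: 3.95
position: [0.5212, -0.1814, 0.0173]
ee_rot: [[0.104, 0.995, -0.0], [0.995, -0.104, 0.0], [0.0, -0.0, -1.0]]
wrist_force: [-0.1, -0.4, -0.8]
width: -0.0004
t 3.95 jig tcp [-140.1    0.9   17.3] F(jig) [-0.38  0.11 -0.82]
shift cm [ 0.91  0.09 -0.12] rot [-0.    -0.     0.001]
```

View pics/c3.png

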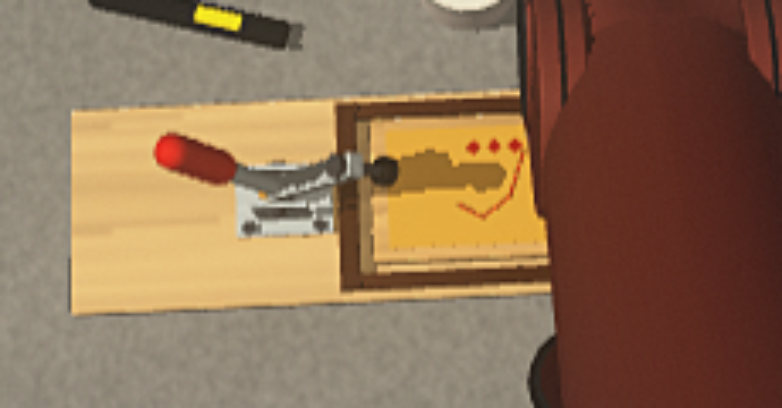

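The panel's far edge is at crop x ≈ 372 and the stop face at ≈ 357, so about 9 mm remain. I'll close it slowly and watch the force.

```bash
python3 -m jog '[[[0.2,0.1,0],[0,0,0],1],[[0.3,0.1,0],[0,0,0],1],[[0.4,0.1,0],[0,0,0],1],[[0.5,0.1,0],[0,0,0],1],[[0.6,0.1,0],[0,0,0],1],[[0.7,0.1,0],[0,0,0],1],[[0.8,0.1,0],[0,0,0],1],[[0.8,0.1,0],[0,0,0],1]]'; python3 -m jog '[[[0.1,0,0],[0,0,0],1],[[0.2,0,0],[0,0,0],1],[[0.2,0,0],[0,0,0],1]]';python3 -c "
from h import *
go(-131,0,18.5)"
```

```text
t: 4.8
position: [0.523, -0.174, 0.0174]
ee_rot: [[0.105, 0.995, 0.0], [0.995, -0.105, 0.0], [0.0, 0.0, -1.0]]
wrist_force: [-0.5, -0.2, -0.2]
width: 0.0001
t: 5.1
position: [0.5233, -0.1723, 0.0174]
ee_rot: [[0.105, 0.994, 0.0], [0.994, -0.105, -0.0], [-0.0, 0.0, -1.0]]
wrist_force: [0.3, -0.0, 0.5]
width: -0.0002
t 5.1 jig tcp [-130.8   -0.2   17.4] F(jig) [-0.   -0.31  0.48]
shift cm [-0.02 -0.02 -0.11] rot [0. 0. 0.]
```

Force is still zero, so the panel isn't against the stop yet. I'll continue in small steps.

```bash
python3 -m jog '[[[0.1,0,0],[0,0,0],1],[[0.2,0,0],[0,0,0],1],[[0.2,0,0],[0,0,0],1]]'|grep -E "pos|wrist"; python3 -m jog '[[[0.1,0,0],[0,0,0],1],[[0.15,0,0],[0,0,0],1],[[0.15,0,0],[0,0,0],1]]'|grep -E "pos|wrist"; python3 - <<'E'
from h import *
go(-131,0,18.5)
p,d=read_camera("top");cv2.imwrite("pics/c4.png",cv2.resize(p[190:265,235:315],None,fx=8,fy=8))
E
```

```text
position: [0.5234, -0.1722, 0.0175]
wrist_force: [0.1, -5.5, -0.6]
position: [0.5233, -0.1721, 0.0176]
wrist_force: [-0.6, -11.4, 0.4]
t 5.7 jig tcp [-130.6   -0.3   17.6] F(jig) [-11.43  -0.64   0.36]
shift cm [-0.04 -0.03 -0.09] rot [ 0.001  0.003 -0.002]
```

View pics/c4.png

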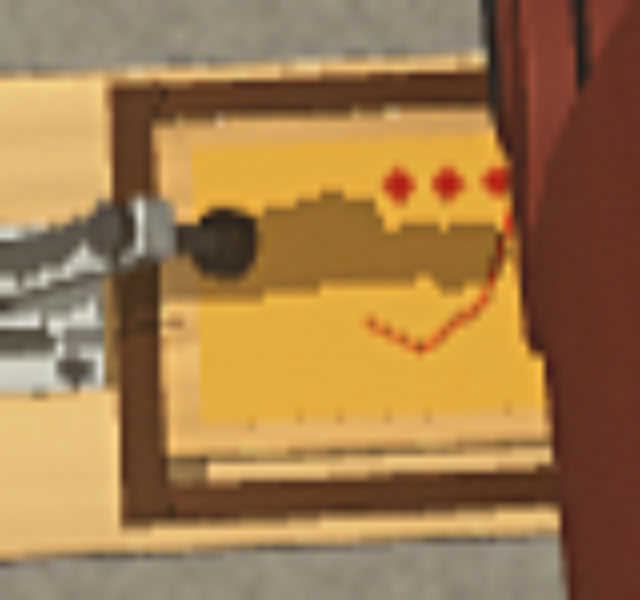

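The panel's end sits flush and square on the stop (edge at crop x ≈ 157–165, no gap), and the reaction is 11 N without further motion, so it is home. I'll back off, rise, and move over to the handle.

```bash
python3 -m jog '[[[-0.5,0,0],[0,0,0],1],[[-2,0,0],[0,0,0],1],[[-2,0,-4],[0,0,0],1],[[-2,0,-8],[0,0,0],1],[[-2,0,-12],[0,0,0],1],[[-2,0,-15],[0,0,0],1],[[-2,0,-15],[0,0,0],1],[[2,0,-15],[0,0,0],1],[[6,0,-15],[0,0,0],1],[[10,0,-15],[0,0,0],1],[[14,0,-15],[0,0,0],1],[[16,0,-15],[0,0,0],1],[[16.8,0,-15],[0,0,0],1],[[16.8,0,-15],[0,0,0],1],[[16.8,0,-15],[0,0,0],1]]'; python3 - <<'E'
from h import *
go(58,0,152)
p,d=read_camera("side");cv2.imwrite("pics/s5.png",cv2.resize(p[120:330,180:400],None,fx=2.8,fy=2.8))
E
```

```text
t: 7.25
position: [0.541, -0.0035, 0.1669]
ee_rot: [[0.107, 0.994, -0.001], [0.994, -0.107, -0.0], [-0.001, -0.001, -1.0]]
wrist_force: [-0.3, -0.6, -0.4]
width: 0.0001
t 7.25 jig tcp [ 3.890e+01 -1.000e-01  1.669e+02] F(jig) [-0.64  0.27 -0.38]
shift cm [ 1.91 -0.01  1.49] rot [-0.001  0.001 -0.001]
```

View pics/s5.png

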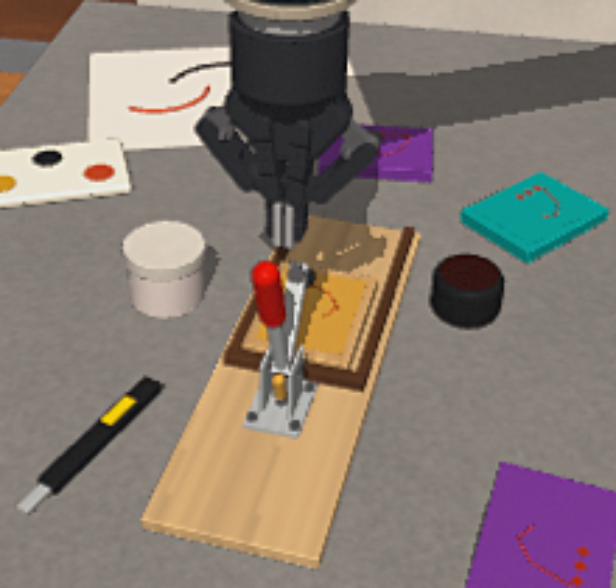

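```bash
python3 - <<'E'
from h import *
f=lambda x,y,z:((proj("side",O+J@(np.array([x,y,z])/1000))-[180,120])*2.8).round(0)
print("handle end",f(91.2,0,181.9),"grip start",f(70.6,0,125.5),"tcp",f(38.9,-.1,166.9),"pivot",f(45,0,55))
E
```

```text
handle end [265. 266.] grip start [273. 313.] tcp [286. 240.] pivot [282. 364.]
```

All of it matches the model. I'll push the handle along its arc, first to about 45°.

```bash
python3 -m jog '[[[0.8,0,1.5],[0,0,0],1],[[1.4,0,1.5],[0,0,0],1],[[2,0,1.5],[0,0,0],1],[[2.4,0,1.6],[0,0,0],1],[[2.8,0,1.75],[0,0,0],1],[[3.2,0,1.9],[0,0,0],1],[[3.6,0,2.1],[0,0,0],1],[[4,0,2.3],[0,0,0],1],[[4.4,0,2.5],[0,0,0],1],[[4.8,0,2.7],[0,0,0],1],[[5.2,0,2.9],[0,0,0],1],[[5.5,0,3.2],[0,0,0],1],[[5.9,0,3.5],[0,0,0],1],[[5.9,0,3.5],[0,0,0],1]]'; python3 - <<'E'
from h import *
go(104,0,127)
p,d=read_camera("side");cv2.imwrite("pics/s6.png",cv2.resize(p[120:330,180:400],None,fx=2.8,fy=2.8))
E
```

```text
t: 8.7
position: [0.5472, 0.0571, 0.1321]
ee_rot: [[0.104, 0.995, -0.0], [0.995, -0.104, -0.0], [-0.0, -0.0, -1.0]]
wrist_force: [-2.7, -3.9, 1.4]
width: -0.0002
t 8.7 jig tcp [9.990e+01 1.000e-01 1.321e+02] F(jig) [-4.15  2.32  1.38]
shift cm [0.41 0.01 0.51] rot [-0.     0.     0.001]
```

View pics/s6.png

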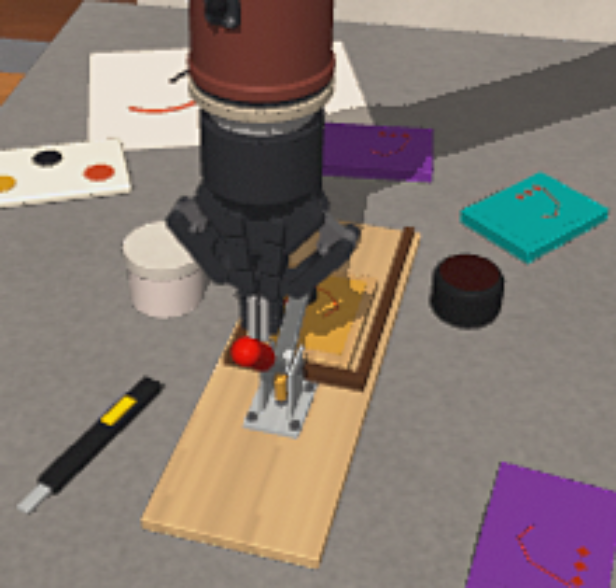

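The finger is driving the handle down; its ball end is at crop (245,350) and the panel is undisturbed. I'll continue past the dead point, then retreat upwards.

```bash
python3 -m jog '[[[0.4,0,0.5],[0,0,0],1],[[0.8,0,0.9],[0,0,0],1],[[1.2,0,1.4],[0,0,0],1],[[1.6,0,1.9],[0,0,0],1],[[1.9,0,2.4],[0,0,0],1],[[2.2,0,2.9],[0,0,0],1],[[2.5,0,3.4],[0,0,0],1],[[2.7,0,3.8],[0,0,0],1],[[2.8,0,4.2],[0,0,0],1],[[2.9,0,4.5],[0,0,0],1],[[2.9,0,4.5],[0,0,0],1],[[2.9,0,4.5],[0,0,0],1]]'; python3 -m jog '[[[0,0,-1],[0,0,0],1],[[0,0,-5],[0,0,0],1],[[0,0,-9],[0,0,0],1],[[0,0,-13],[0,0,0],1],[[-5,0,-15],[0,0,0],1],[[-10,0,-15],[0,0,0],1],[[-15,0,-15],[0,0,0],1],[[-20,0,-15],[0,0,0],1],[[-25,0,-15],[0,0,0],1],[[-30,0,-15],[0,0,0],1],[[-30,0,-15],[0,0,0],1],[[-30,0,-15],[0,0,0],1]]'; python3 - <<'E'
from h import *
go(0,0,250)
p,d=read_camera("side");cv2.imwrite("pics/s7.png",cv2.resize(p[120:330,180:400],None,fx=2.8,fy=2.8))
p,d=read_camera("top");cv2.imwrite("pics/t7.png",p);np.save("pics/t7.npy",d)
E
```

```text
t: 9.95
position: [0.5504, 0.0857, 0.0874]
ee_rot: [[0.105, 0.994, 0.0], [0.994, -0.105, 0.0], [0.0, 0.0, -1.0]]
wrist_force: [-0.2, -0.3, 0.2]
width: -0.0002
t: 11.15
position: [0.5185, -0.2143, 0.238]
ee_rot: [[0.108, 0.994, 0.001], [0.994, -0.108, -0.0], [-0.0, 0.001, -1.0]]
wrist_force: [0.8, 0.3, -0.5]
width: 0.0001
t 11.15 jig tcp [-1.73e+02  1.00e-01  2.38e+02] F(jig) [ 0.43 -0.77 -0.48]
shift cm [17.3  -0.04 -1.2 ] rot [ 0.001  0.    -0.003]
```

View pics/s7.png

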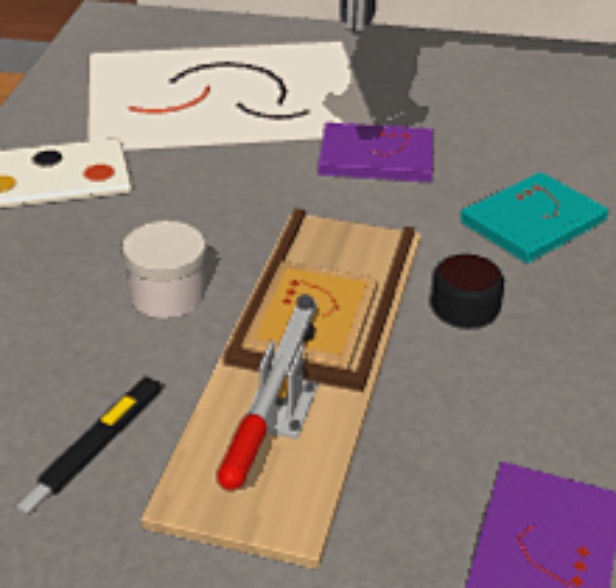

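```bash
python3 - <<'E'
from h import *
f=lambda x,y,z:((proj("side",O+J@(np.array([x,y,z])/1000))-[180,120])*2.8).round(0)
print("locked handle end px",f(179.7,0,64.4))
d=np.load("pics/t7.npy");p=cv2.imread("pics/t7.png");q=toj(cloud("top",d))
h=cv2.cvtColor(p,cv2.COLOR_BGR2HSV);k=((h[...,0]<6)|(h[...,0]>174))&(h[...,1]>150)&(h[...,2]>70)&(abs(q[...,1])<14)&(q[...,0]>110)&(q[...,0]<190)&(q[...,2]>30)
a=q[k];s=np.polyfit(a[:,0],a[:,2],1);print(k.sum(),a.min(0),a.max(0),"handle deg",np.degrees(np.arctan(s[0])))
cv2.imwrite("pics/t7c.png",cv2.resize(p[130:310,150:380],None,fx=3.4,fy=3.3))
E
```

```text
locked handle end px [227. 485.]
283 [113.18700306  -9.49557715  60.30273938] [177.44965907   9.43695191  75.77442003] handle deg 3.371577148506257
```

View pics/t7c.png

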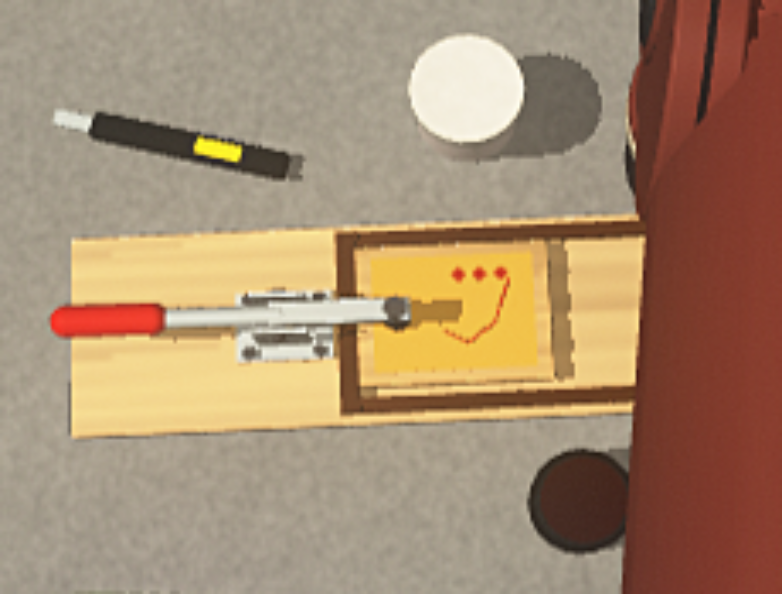

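The side view shows the handle locked: its end is at (230,485), against (227,485) predicted, and its slope is 3.4°. The top view shows the panel flush on the stop with the foot on its end at (397,310). The jar, tub and knife are where they were and the arm is clear, so I'll hand in.

```bash
python3 -c "
from plant import *
print(hand_in())"
```

```text
the job is handed in; nothing more can be done
None
```

I slid the ochre wooden panel home with shut fingers, then pushed the red handle over its dead point until it snapped into lock. I handed in at about 11 s of the 48 s; the hand-in gives no verdict.

- **Panel:** it sits flush and square on the stop. The final push met 11 N with no further motion.
- **Handle:** it measured 3.4° above level against 4° nominal, so it is locked. Its end was within about 3 px of the predicted spot.
- **Clamp pad:** the pictures show the foot on the panel's end. I could not measure its pressing force directly.
- **Bystanders and arm:** the jar, tub and knife look unmoved by eye; I did not measure them. The arm was clear of everything, with wrist force near zero.

No check failed or disagreed.

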